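# Load two reagent cartridges, nose up, on the analyser's sloping ramp

## Robot

A 6-joint arm with a two-finger parallel gripper is mounted at the origin on the work surface. World frame = base frame: x ahead of the robot, y to its left, z up, the work surface at z = 0. Lengths are in m, angles in degrees, forces in N, time in s.
With the tool pointing down it reaches from about 0.275 to 0.75 m from the base axis. Payload 10.2 kg.
Tool frame: the origin (TCP) lies at the very end of the fingers, on their centre line; the grasp point (between the pads) lies 19 mm behind it (r.grip_point_offset is the distance from the TCP to the grasp point, in m); x points along the fingers, z is the direction in which the jaws open and shut, and the axes are right-handed (so a half turn about x gives the same grasp; the last joint's range is limited). The gripper opens to 85 mm and grips with 20 to 120 N. Pads are 22 mm wide; open, the fingers measure 114 mm over their backs; the gripper's body (76 mm by 85 mm) begins 54 mm behind the grasp point. The pads swing forward as they close: fully open they stand 13 mm farther back than shut.
Start: joints at [50.856, 17.928, 85.812, -0, 76.261, -12.8], TCP at [0.233, 0.47, 0.231] pointing down, gripper open.
Joint ranges: [-168.41, 168.41], [-55.51, 124.54], [10.69, 146.95], [-70.63, 250.63], [1, 178], [-165.06, 165.06]. Speed limits (degrees/s): [136.94, 136.94, 172.46, 180, 180, 180].

## Interface

Orientations are given as [roll, pitch, yaw] about the fixed x, y, z axes, in that order (R = Rz(yaw) Ry(pitch) Rx(roll)).
In Python, from rig import sense, optics, order, r gives the robot as it stands. The module is installed in compiled form; this text tells all that it offers.
- The arm moves only by the tool send_rows, never from a script. Its argument "increments" is a list that holds one entry, the list of rows, each a list of 7 numbers: the shift along the tool's x, y, z in m, then the turn, a rotation vector about the tool's x, y, z in rad, then the closure, from -1 (fully open) to 1 (shut), so that 0 is half open. A call has 1 to 10 rows; each row shifts and turns the commanded pose from where the row before left it, along the tool's axes as they then stand; what a row does not reach is not made up. A row lasts 1/8 s, in which the tool goes at most 62.5 mm and 10.7 degrees, less where a joint would pass 70% of its speed; a pose out of reach is approached as far as the arm can. A call with a gripper value outside its range is refused whole. The fingers move at their own pace and stop on an object; "grip_force" is the grip in N (left out, the last holds). Time passes only in rows, so rows that do not move let the fingers close. It gives the time, the measured TCP pose, the force and the opening at its end, in the units of the state.
- sense(): the state, without advancing time (a new reading comes with each control period).
- optics.read_camera(name): name is "side" or "top" or "wrist"; returns the picture (384x512x3 uint8, red, green, blue); there is no depth.
- optics.get_calibration(name): a dict with "intrinsics" (3x3 intrinsics, pixels), "rvec" (rotation vector, rad) and "tvec" (3), from world to camera coordinates, as OpenCV has them; the wrist camera has in their place "T_tool_cam" (4x4, takes a point from camera to tool coordinates, whose origin is the TCP and whose axes are the tool frame's). Camera axes: x right, y down, z forward; pixel columns grow to the right and rows downward; lengths in m; the calibration is good to about 2 mm. A picture is of the moment at which its call begins: read the wrist's pose just before it. get_calibration takes no time and is no camera call.
- order.finish_job(): hands the job in, once; it reports no verdict.
The state is a dict: "time_s": time; "joint_pos": joint angles; "qvel": joint speeds; "joint_torque": joint torques, N m; "tcp_pos": TCP position; "orientation": TCP orientation; "contact_force": force on the tool from outside, world axes, zero at the start; "moment": the same for the moment, N m; "width": opening from 0.0 (shut) to 1.0 (fully open).
Only numpy, scipy, OpenCV 4.12 (cv2) and the standard library are available. Lean on these libraries where they do the work, as an engineer would, in place of code of your own. Each camera call takes 0.05 s, during which the arm holds its last target. There are 200 camera calls.

## Task

Load the two white reagent cartridges from the bench into the two bays of the sloping ramp, one in each, caps outward and lying flat, both the same way round: the nose tab pointing up the slope, in the notch. Lay each cartridge down flush with the sloping deck before letting go, do not drop or flop it in, and leave the glove box, the jar and the tape roll where they are.

Things in the scene. Friction and masses are not known exactly. Their poses are not given: they have to be found in the camera images.
- cartridge_1: loose white plastic reagent cartridge: block 90 long (x) x 36 wide (y) x 42 high (z); on top two grey screw caps (27 across, 9 high) at x = -22 and +22; one nose tab on the +x end only, 21 long, 16 wide, 4 to 20 above the underside. Starts upright on the bench. Origin: centre of the block's underside; x towards the nose tab, z up through the caps. 110 to 225 g. The two are alike
- cartridge_2: loose white plastic reagent cartridge: block 90 long (x) x 36 wide (y) x 42 high (z); on top two grey screw caps (27 across, 9 high) at x = -22 and +22; one nose tab on the +x end only, 21 long, 16 wide, 4 to 20 above the underside. Starts upright on the bench. Origin: centre of the block's underside; x towards the nose tab, z up through the caps. 110 to 225 g. The two are alike
- cartridge_1_nose (a point): centre of the end face of that cartridge's nose tab, at x = 66, z = 12 mm in its frame
- cartridge_2_nose (a point): the same point of the other cartridge
- bay_left (a point): centre of the left (+y) bay's floor (z = 0) on the deck, axes as the deck's: x up the slope to the notch, z square to the deck. The bay takes the 90 x 36 block within 100 along x and 46 along y. The bays are 80 apart
- bay_right (a point): centre of the right (-y) bay's floor (z = 0) on the deck, axes as the deck's: x up the slope to the notch, z square to the deck. The bay takes the 90 x 36 block within 100 along x and 46 along y. The bays are 80 apart
- deck: dark grey deck sloping 30 degrees, low edge towards the robot, two bays at y = +40 and -40. Origin: centre of its top face; x up the slope, y left, z square to it. Each bay (white edges): closed lip 9 high at the low end (x = -50), two stops 9 high at the high end (x = +50) with a 28 wide notch between for the nose tab; corner guides 6 high, 46 apart, none for x within +-29 (finger room)
- ramp: fixed white stand of the deck, 128 deep x 222 wide. Origin: on the bench, 58 below the deck's centre; x to its high, far side, z up. A white reader bar crosses over both bays on posts at y = +-104: x = 35 to 49, z = 145 to 165 in this frame. A gripper pointing straight down over a bay's centre can hit it; a tool square to the deck clears it
- glove_box: bystander: a closed white carton glove box with a dark blue band, 120 x 220 x 70 high, loose; origin: centre of its underside
- bottle: bystander: a white round plastic jar with a black cap, 68 across, 130 high, loose; origin: centre of its underside
- tape_roll: bystander: a tan roll of tape lying flat, 90 across, 24 high, loose; origin: centre of its underside
Things that resemble listed ones, but are neither listed nor needed, are in the scene too. Leave any purple look-alike of the cartridge_1 alone.

How it is judged (in metres and radians):
At the end, for the whole second after the job is handed in: One cartridge lies at rest in each bay: its origin within 12 mm along and 10 mm across the slope of the bay's centre and within 5 mm of the floor, flush with the deck to 0.10 rad with the caps outward, its nose tab up the slope ((((x of cartridge_1 in the frame of bay_left between -0.012 and 0.012 m and y of cartridge_1 in the frame of bay_left between -0.01 and 0.01 m and z of cartridge_1 in the frame of bay_left between -0.005 and 0.005 m and angle between the z axis of cartridge_1 and the z axis of bay_left, either way round below 0.1 rad and x of cartridge_1_nose in the frame of bay_left above 0.05 m and z of cartridge_1_nose in the frame of bay_left above 0.004 m and linear speed of cartridge_1 below 0.02 m/s) and (x of cartridge_2 in the frame of bay_right between -0.012 and 0.012 m and y of cartridge_2 in the frame of bay_right between -0.01 and 0.01 m and z of cartridge_2 in the frame of bay_right between -0.005 and 0.005 m and angle between the z axis of cartridge_2 and the z axis of bay_right, either way round below 0.1 rad and x of cartridge_2_nose in the frame of bay_right above 0.05 m and z of cartridge_2_nose in the frame of bay_right above 0.004 m and linear speed of cartridge_2 below 0.02 m/s)) or ((x of cartridge_1 in the frame of bay_right between -0.012 and 0.012 m and y of cartridge_1 in the frame of bay_right between -0.01 and 0.01 m and z of cartridge_1 in the frame of bay_right between -0.005 and 0.005 m and angle between the z axis of cartridge_1 and the z axis of bay_right, either way round below 0.1 rad and x of cartridge_1_nose in the frame of bay_right above 0.05 m and z of cartridge_1_nose in the frame of bay_right above 0.004 m and linear speed of cartridge_1 below 0.02 m/s) and (x of cartridge_2 in the frame of bay_left between -0.012 and 0.012 m and y of cartridge_2 in the frame of bay_left between -0.01 and 0.01 m and z of cartridge_2 in the frame of bay_left between -0.005 and 0.005 m and angle between the z axis of cartridge_2 and the z axis of bay_left, either way round below 0.1 rad and x of cartridge_2_nose in the frame of bay_left above 0.05 m and z of cartridge_2_nose in the frame of bay_left above 0.004 m and linear speed of cartridge_2 below 0.02 m/s)))); the robot touches nothing.
It fails at once if a cartridge is let go above the bench or ramp while more than 15 mm off the deck or more than 0.25 rad from flush with it (height (world z) of cartridge_1 above 0.03 m and contact force between cartridge_1 and the fingers below 0.02 N and (z of cartridge_1 in the frame of bay_left above 0.015 m or angle between the z axis of cartridge_1 and the z axis of bay_left, either way round above 0.25 rad)).
It fails at once if a cartridge is let go above the bench or ramp while more than 15 mm off the deck or more than 0.25 rad from flush with it (height (world z) of cartridge_2 above 0.03 m and contact force between cartridge_2 and the fingers below 0.02 N and (z of cartridge_2 in the frame of bay_left above 0.015 m or angle between the z axis of cartridge_2 and the z axis of bay_left, either way round above 0.25 rad)).
It fails at once if the glove box is moved by more than 30 mm or tipped over (distance of glove_box from where it was at the start of the episode above 0.03 m or angle between glove_box's own z axis and vertical above 0.4 rad).
It fails at once if the jar is moved by more than 30 mm or tipped over (distance of bottle from where it was at the start of the episode above 0.03 m or angle between bottle's own z axis and vertical above 0.4 rad).
It fails at once if the tape roll is moved by more than 30 mm or tipped over (distance of tape_roll from where it was at the start of the episode above 0.03 m or angle between tape_roll's own z axis and vertical above 0.4 rad).
It also fails if it takes over 58 s, if anything falls off the work surface, if the arm or the gripper's body presses on something with over 40 N, if the wrist force passes 120 N, or if a joint passes its speed limit or range.

## Working session

There is one attempt and no reset: what is moved stays moved. The work goes in short steps, Python scripts to look and compute and a tool call to move; the robot and the scene stay as the last step left them, time stands still between calls to the robot, and variables do not carry over. Pictures are saved under pics/ and viewed, about 8 in all and at most 12, crops included, and the job is handed in when it is done.

Besides the shell and the picture viewer there is one more tool, called after ">>>" by a JSON object that holds its "name" and its "arguments", one argument or row to a line. send_rows: Moves the arm, as the interface text tells. Its arguments: {"type":"object","properties":{"increments":{"type":"array"},"grip_force":{"type":"number"}},"required":["increments"]}

```bash
mkdir -p pics; ls; python3 - <<'E'
from rig import sense, optics, order, r
import cv2
print(sense(), r.grip_point_offset)
for n in("top","side"):
    im=optics.read_camera(n); cv2.imwrite(f"pics/{n}0.png",cv2.cvtColor(im,cv2.COLOR_RGB2BGR)); print(optics.get_calibration(n))
im=optics.read_camera("wrist"); cv2.imwrite("pics/w0.png",cv2.cvtColor(im,cv2.COLOR_RGB2BGR));print(optics.get_calibration("wrist"))
E
```

```text
pics
{'time_s': 0.0, 'joint_pos': array([ 5.08561177e+01,  1.79573606e+01,  8.58556919e+01, -6.70903318e-04,
        7.62620152e+01, -1.28001888e+01]), 'qvel': array([-0.10442567, -0.07013565,  0.114828  ,  0.0408474 , -0.01016131,
       -0.05289409]), 'joint_torque': array([ 1.13541981e-03, -4.12258673e+01, -2.59743172e+01, -4.51549795e-05,
        3.95024166e-03,  9.70243320e-06]), 'tcp_pos': array([0.23280947, 0.47025132, 0.23074264]), 'orientation': array([ 167.69705995,   89.92492948, -128.64647379]), 'contact_force': array([-0.52807251, -0.25759685, -0.50253975]), 'moment': array([-0.0138735 ,  0.00251207, -0.02161472]), 'width': 1.0018004121538453} 0.0187
{'intrinsics': array([[429.10924077,   0.        , 248.03580112],
       [  0.        , 429.10924077, 187.51127792],
       [  0.        ,   0.        ,   1.        ]]), 'rvec': array([ 2.09448667, -2.1180032 ,  0.23010759]), 'tvec': array([-0.07105472,  0.55015966,  1.19810096])}
{'intrinsics': array([[392.86956001,   0.        , 260.21892366],
       [  0.        , 392.86956001, 191.04461422],
       [  0.        ,   0.        ,   1.        ]]), 'rvec': array([ 2.3743079 , -0.49140585,  0.179389  ]), 'tvec': array([-0.52083386,  0.17333403,  0.99078969])}
{'intrinsics': array([[318.42804225,   0.        , 251.42917681],
       [  0.        , 318.42804225, 191.54489021],
       [  0.        ,   0.        ,   1.        ]]), 'T_tool_cam': array([[-5.83107950e-05, -2.83909146e-01,  9.58851184e-01,
        -1.42744818e-01],
       [ 4.29674895e-04, -9.58851104e-01, -2.83909096e-01,
         7.26371625e-02],
       [ 9.99999906e-01,  3.95439316e-04,  1.77900002e-04,
        -4.06271434e-04],
       [ 0.00000000e+00,  0.00000000e+00,  0.00000000e+00,
         1.00000000e+00]])}
```

View pics/top0.png

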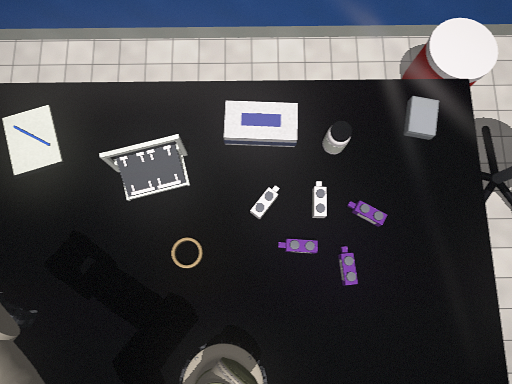

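View pics/side0.png

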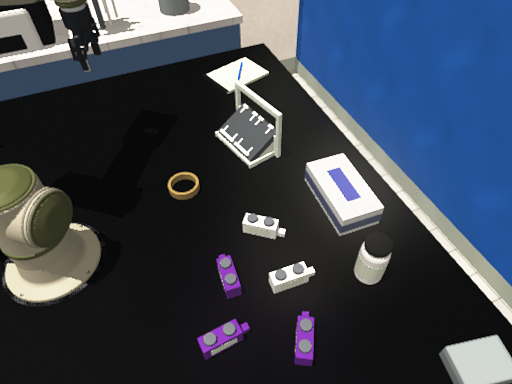

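The candidates in the top view are white (265,202) and (320,202), with three purple look-alikes at (370,213), (300,246) and (348,268). The nose tabs of the white ones are at about (276,188) and (319,183). The ramp is near (155,170), with its reader bar on the far, upper side. I'll check both in an enlarged crop.

```bash
cat > h.py <<'E'
import numpy as np, cv2
from scipy.spatial.transform import Rotation as Ro
from rig import sense, optics, order, r
def cam(name,s=None):
    c=optics.get_calibration(name); K=c["intrinsics"]
    if name=="wrist":
        s=s or sense(); T=c["T_tool_cam"]; Rt=Ro.from_euler("xyz",s["orientation"],degrees=True).as_matrix()
        return K, Rt@T[:3,:3], Rt@T[:3,3]+s["tcp_pos"]
    R=cv2.Rodrigues(c["rvec"])[0]; return K, R.T, -R.T@c["tvec"]
def ray(C,uv):
    K,R,o=C; d=R@np.linalg.solve(K,[uv[0],uv[1],1]); return o,d/np.linalg.norm(d)
def plane(C,uv,z):
    o,d=ray(C,uv); return o+d*(z-o[2])/d[2]
def proj(C,p):
    K,R,o=C; q=K@(R.T@(np.asarray(p)-o)); return q[:2]/q[2]
E
python3 - <<'E'
from h import *
im=cv2.imread("pics/top0.png")
a=cv2.resize(im[125:210,95:200],None,fx=5,fy=5,interpolation=cv2.INTER_CUBIC)
b=cv2.resize(im[175:225,240:340],None,fx=5,fy=5,interpolation=cv2.INTER_CUBIC)
b=cv2.copyMakeBorder(b,0,0,0,25,cv2.BORDER_CONSTANT)
cv2.imwrite("pics/c1.png",np.vstack([a[:, :525],b[:, :525]])[:675]); 
C=cam("top")
hsv=cv2.cvtColor(im,cv2.COLOR_BGR2HSV)
m=((hsv[...,2]>60)&(hsv[...,1]<60)).astype(np.uint8)
n,l,st,ce=cv2.connectedComponentsWithStats(m)
for i in range(1,n):
    if 100<st[i,4]<3000: print(st[i],ce[i].round(1), plane(C,ce[i],.042).round(3))
for name in [(265,202),(320,202)]: print(plane(C,name,0.05))
print(plane(C,(155,172),.058))
E
```

```text
[ 404   79   45   61 1578] [423.8 111.5] [ 0.788 -0.624  0.042]
[ 223  100   75   47 2628] [260.3 122.8] [ 0.757 -0.117  0.042]
[   2  105   62   71 2913] [ 31.5 139.7] [0.71  0.582 0.042]
[322 126  29  29 369] [333.1 143.5] [ 0.688 -0.338  0.042]
[312 181  15  37 501] [319.  200.5] [ 0.512 -0.286  0.042]
[250 185  30  34 471] [264.5 201.6] [ 0.51  -0.126  0.042]
[ 485  187   27  197 2995] [501.8 264.8] [ 0.319 -0.8    0.042]
[   0  303   45   81 1774] [ 13.5 354.7] [0.091 0.571 0.042]
[ 180  344   87   40 2206] [220.2 365.8] [0.057 0.004 0.042]
[ 0.50746638 -0.12649621  0.05      ]
[ 0.50564788 -0.28782638  0.05      ]
[0.59996604 0.1978186  0.058     ]
```

View pics/c1.png

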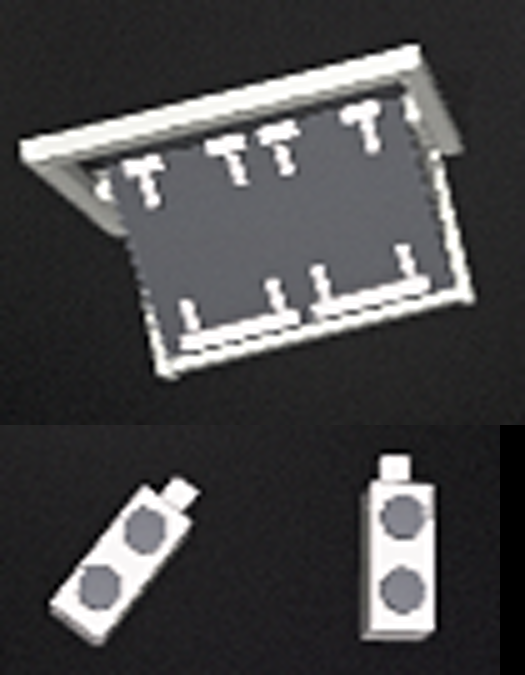

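The crop confirms two upright white cartridges. The bay edges are clear, with lips at about (238,330) and (369,296) and stop pairs centred at about (185,156) and (320,122), in crop pixels.

```bash
python3 - <<'E'
from h import *
im=cv2.imread("pics/top0.png"); C=cam("top"); S=cam("side")
hsv=cv2.cvtColor(im,cv2.COLOR_BGR2HSV)
V=hsv[...,2]
for x0,y0 in((244,178),(306,176)):
    x1,y1=x0+40,y0+46
    sub=V[y0:y1,x0:x1]; m=((sub>70)&(sub<150)).astype(np.uint8)
    m=cv2.resize(sub,None,fx=6,fy=6,interpolation=cv2.INTER_CUBIC); m=((m>70)&(m<160)).astype(np.uint8)
    m=cv2.morphologyEx(m,cv2.MORPH_OPEN,np.ones((17,17)))
    n,l,st,ce=cv2.connectedComponentsWithStats(m); pts=[]
    for i in range(1,n):
        if st[i,4]>600: 
            uv=(ce[i]+.5)/6-.5+[x0,y0]; p=plane(C,uv,.051); pts.append(p); print(st[i,2:],uv.round(1),p.round(4))
    pts=sorted(pts,key=lambda p:p[0]); d=pts[-1]-pts[0]; print("centre",((pts[0]+pts[-1])/2).round(4),"gap",np.linalg.norm(d),"yaw",np.degrees(np.arctan2(d[1],d[0])))
f=lambda u,v:np.array([95+(u+.5)/5-.5,125+(v+.5)/5-.5])
L={k:f(*v) for k,v in dict(ll=(238,330),lr=(369,296),sl=(185,156),sr=(320,122)).items()}
h=lambda xd: .058+xd*.5+.009*.866
P={k:plane(C,L[k],h(-.052 if k[0]=='l' else .052)) for k in L}
for k in P: print(k,P[k].round(4))
print("centre",(sum(P.values())/4).round(4))
for a,b in(("lr","ll"),("sr","sl"),("ll","sl"),("lr","sr")):
    d=P[b]-P[a]; print(a,b,np.linalg.norm(d).round(4),np.degrees(np.arctan2(d[1],d[0])).round(2))
E
```

```text
[  45   50 1914] [268.5 195.7] [ 0.5259 -0.1372  0.051 ]
[  46   51 2014] [259.4 207.1] [ 0.4924 -0.1098  0.051 ]
centre [ 0.5092 -0.1235  0.051 ] gap 0.04334104158237515 yaw -39.25915573986845
[  45   51 1956] [320.  193.1] [ 0.5322 -0.2889  0.051 ]
[  50   48 2035] [319.9 207.6] [ 0.4887 -0.2866  0.051 ]
centre [ 0.5105 -0.2877  0.051 ] gap 0.04359430094900769 yaw -3.01981196487479
ll [0.548  0.2379 0.0398]
lr [0.5679 0.1605 0.0398]
sl [0.6405 0.26   0.0918]
sr [0.6602 0.1823 0.0918]
centre [0.6041 0.2102 0.0658]
lr ll 0.0799 104.42
sr sl 0.0802 104.25
ll sl 0.1084 13.44
lr sr 0.1082 13.25
```

```bash
cat >> h.py <<'E'
M=np.array([[0,-1,0],[0,0,1],[-1,0,0]],float)  # tool axes in cartridge frame: x=-z, y=-x, z=y
def Rcart(yaw,slope=0): return (Ro.from_euler("z",yaw,degrees=True)*Ro.from_euler("y",-slope,degrees=True)).as_matrix()
def go(p,R,N=None,s=None):
    "N equal rows from the present pose to TCP p, tool axes R"
    s=s or sense(); R0=Ro.from_euler("xyz",s["orientation"],degrees=True).as_matrix()
    w=Ro.from_matrix(R0.T@R).as_rotvec(); dp=R0.T@(np.asarray(p)-s["tcp_pos"])
    N=N or int(max(np.ceil(np.degrees(np.linalg.norm(w))/8),np.ceil(np.linalg.norm(dp)/.045),1))
    A=sum(Ro.from_rotvec(w*k/N).as_matrix() for k in range(N))
    print("N",N,"row",np.round(np.r_[np.linalg.solve(A,dp),w/N],4).tolist(),"total deg",np.degrees(np.linalg.norm(w)).round(1))
E
python3 - <<'E'
from h import *
s=sense(); R0=Ro.from_euler("xyz",s["orientation"],degrees=True).as_matrix(); print(R0.round(3))
# deck & cartridges
RA=Rcart(-39.3)@M
go([.509,-.1235,.2],RA)
E
```

```text
[[-0.001 -0.896  0.444]
 [-0.001  0.444  0.896]
 [-1.     0.    -0.001]]
N 15 row [0.0021, -0.0368, -0.0236, 0.0151, -0.0001, -0.0] total deg 13.0
```

>>> {"name": "send_rows", "arguments": {
  "increments": [
    [[0.0021,-0.0368,-0.0236,0.0151,0,0,-1],[0.0021,-0.0368,-0.0236,0.0151,0,0,-1],[0.0021,-0.0368,-0.0236,0.0151,0,0,-1],[0.0021,-0.0368,-0.0236,0.0151,0,0,-1],[0.0021,-0.0368,-0.0236,0.0151,0,0,-1],[0.0021,-0.0368,-0.0236,0.0151,0,0,-1],[0.0021,-0.0368,-0.0236,0.0151,0,0,-1],[0.0021,-0.0368,-0.0236,0.0151,0,0,-1]]
  ]
}}

```text
time_s: 1.15
tcp_pos: [0.3972, 0.1604, 0.2144]
orientation: [68.8, 90.0, 125.5]
contact_force: [0.5, 0.3, 0.1]
width: 0.998
```

>>> {"name": "send_rows", "arguments": {
  "increments": [
    [[0.0021,-0.0368,-0.0236,0.0151,0,0,-1],[0.0021,-0.0368,-0.0236,0.0151,0,0,-1],[0.0021,-0.0368,-0.0236,0.0151,0,0,-1],[0.0021,-0.0368,-0.0236,0.0151,0,0,-1],[0.0021,-0.0368,-0.0236,0.0151,0,0,-1],[0.0021,-0.0368,-0.0236,0.0151,0,0,-1],[0.0021,-0.0368,-0.0236,0.0151,0,0,-1],[0,0,0,0,0,0,-1]]
  ]
}}

```text
time_s: 2.15
tcp_pos: [0.509, -0.1251, 0.199]
orientation: [116.4, 89.9, 166.9]
contact_force: [-0.3, 1.0, 0.4]
width: 0.999
```

```bash
python3 - <<'E'
from h import *
s=sense(); print(s["time_s"],s["tcp_pos"],s["joint_pos"].round(1))
C=cam("wrist",s); im=cv2.cvtColor(optics.read_camera("wrist"),cv2.COLOR_RGB2BGR); cv2.imwrite("pics/w1.png",im)
np.savez("w1.npz",pos=s["tcp_pos"],ori=s["orientation"])
for p in((.509,-.1235,.051),(.5105,-.2877,.051)): print(proj(C,p))
E
```

```text
2.15 [ 0.50896109 -0.12512821  0.19900002] [-26.6  19.4  88.8  -0.   71.9 -77.1]
[253.33959497 176.81860982]
[131.45358962 276.09934368]
```

View pics/w1.png

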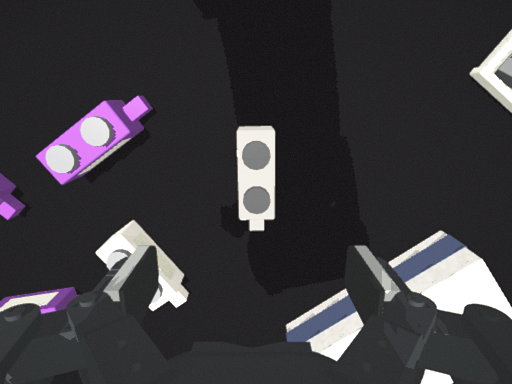

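The wrist view shows cartridge A centred near (256,178), with its caps at (256,155) and (256,200) and its nose down in the image at (257,225). That is within 3 px of the prediction. I'll refine it from the caps.

```bash
cat >> h.py <<'E'
def caps(C,im,box,lo=80,hi=165,z=.051):
    "cap centres within box x0,y0,x1,y1 of a BGR picture, cast to plane z"
    x0,y0,x1,y1=box; V=cv2.cvtColor(im,cv2.COLOR_BGR2HSV)[y0:y1,x0:x1,2]
    m=cv2.morphologyEx(((V>lo)&(V<hi)).astype(np.uint8),cv2.MORPH_OPEN,np.ones((7,7)))
    n,l,st,ce=cv2.connectedComponentsWithStats(m); out=[]
    for i in range(1,n):
        if st[i,4]>150: out.append(plane(C,ce[i]+[x0,y0],z)); print(st[i,2:],(ce[i]+[x0,y0]).round(1),out[-1].round(4))
    return out
E
python3 - <<'E'
from h import *
s=sense(); C=cam("wrist",s); im=cv2.imread("pics/w1.png")
p=caps(C,im,(235,130,280,218))
p=sorted(p,key=lambda q:q[0]); d=p[-1]-p[0]; c=(p[0]+p[-1])/2; yaw=np.degrees(np.arctan2(d[1],d[0])); print(c,np.linalg.norm(d),yaw)
R=Rcart(yaw)@M
go([c[0],c[1],.060],R); go([c[0],c[1],.012],R)
E
```

```text
[ 27  28 627] [255.8 154.7] [ 0.4939 -0.1069  0.051 ]
[ 26  26 575] [256.3 199.6] [ 0.5279 -0.1339  0.051 ]
[ 0.51088479 -0.12044551  0.051     ] 0.043407876861264655 -38.47738313296614
N 4 row [0.0348, 0.0, 0.001, -0.0041, -0.0, -0.0003] total deg 0.9
N 5 row [0.0374, 0.0, 0.0008, -0.0033, -0.0, -0.0003] total deg 0.9
```

>>> {"name": "send_rows", "arguments": {
  "increments": [
    [[0.0374,0,0.0008,-0.0033,0,-0.0003,-1],[0.0374,0,0.0008,-0.0033,0,-0.0003,-1],[0.0374,0,0.0008,-0.0033,0,-0.0003,-1],[0.0374,0,0.0008,-0.0033,0,-0.0003,-1],[0.0374,0,0.0008,-0.0033,0,-0.0003,-1],[0,0,0,0,0,0,-1],[0,0,0,0,0,0,1],[0,0,0,0,0,0,1],[0,0,0,0,0,0,1],[0,0,0,0,0,0,1]]
  ],
  "grip_force": 50
}}

```text
time_s: 3.45
tcp_pos: [0.512, -0.1202, 0.0141]
orientation: [-82.2, 89.8, -30.6]
contact_force: [-0.6, 1.7, 6.7]
width: 0.411
```

>>> {"name": "send_rows", "arguments": {
  "increments": [
    [[0,0,0,0,0,0,1],[0,0,0,0,0,0,1],[-0.02,0,0,0,0,0,1],[-0.04,0,0,0,0,0,1],[-0.04,0,0,0,0,0,1],[-0.04,0,0,0,0,0,1],[-0.04,0,0,0,0,0,1],[0,0,0,0,0,0,1]]
  ]
}}

```text
time_s: 4.45
tcp_pos: [0.5122, -0.1202, 0.1959]
orientation: [-79.9, 89.6, -28.3]
contact_force: [-0.2, 0.2, -1.8]
width: 0.412
```

```bash
python3 - <<'E'
from h import *
s=sense(); print(s["time_s"],s["tcp_pos"],s["width"],s["orientation"]); C=cam("wrist",s); im=cv2.cvtColor(optics.read_camera("wrist"),cv2.COLOR_RGB2BGR); cv2.imwrite("pics/w2.png",im)
# deck frame and left bay approach
c=np.array([.6085,.2112,.058]); D=Rcart(13.9,30); R=D@M
for b in(.04,-.04):
    print(b); go(c+D@[-.03,b,.13],R)
E
```

```text
4.45 [ 0.51217444 -0.12016902  0.19587042] 0.41171730411400176 [-79.9455052   89.56612367 -28.32110717]
0.04
N 8 row [0.0036, 0.0134, 0.0429, -0.1113, -0.03, -0.0604] total deg 59.6
-0.04
N 8 row [0.0044, 0.0083, 0.0339, -0.1113, -0.03, -0.0604] total deg 59.6
```

View pics/w2.png

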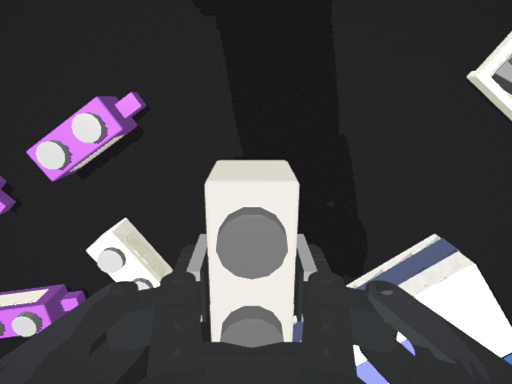

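Cartridge A is held square in the jaws, with its near cap at (253,243). Next I check the grip offset and plan the approach to the left bay.

```bash
python3 - <<'E'
from h import *
s=sense(); C=cam("wrist",s); R0=Ro.from_euler("xyz",s["orientation"],degrees=True).as_matrix()
for h in(.010,.012,.014): print(h,proj(C,s["tcp_pos"]+R0@np.array([-(.051-h),.022,0])))
im=cv2.imread("pics/w2.png"); V=cv2.cvtColor(im,cv2.COLOR_BGR2HSV)[...,2]
m=((V>80)&(V<165)).astype(np.uint8)[190:290,210:293]; m=cv2.morphologyEx(m,cv2.MORPH_OPEN,np.ones((9,9)))
n,l,st,ce=cv2.connectedComponentsWithStats(m); print(st[1:],ce[1:]+[210,190])
c=np.array([.6085,.2112,.058]); D=Rcart(13.9,30); R=D@M
go(c+D@[-.035,.04,.16],R)
E
```

```text
0.01 [252.63159971 247.26094966]
0.012 [252.61219371 244.73379031]
0.014 [252.59343076 242.29037186]
[[   7   17   70   71 4041]] [[251.46745855 242.44568176]]
N 8 row [0.0001, 0.0149, 0.0419, -0.1113, -0.03, -0.0604] total deg 59.6
```

>>> {"name": "send_rows", "arguments": {
  "increments": [
    [[0.0001,0.0149,0.0419,-0.1113,-0.03,-0.0604,1],[0.0001,0.0149,0.0419,-0.1113,-0.03,-0.0604,1],[0.0001,0.0149,0.0419,-0.1113,-0.03,-0.0604,1],[0.0001,0.0149,0.0419,-0.1113,-0.03,-0.0604,1],[0.0001,0.0149,0.0419,-0.1113,-0.03,-0.0604,1],[0.0001,0.0149,0.0419,-0.1113,-0.03,-0.0604,1],[0.0001,0.0149,0.0419,-0.1113,-0.03,-0.0604,1],[0.0001,0.0149,0.0419,-0.1113,-0.03,-0.0604,1],[0,0,0,0,0,0,1],[0,0,0,0,0,0,1]]
  ]
}}

```text
time_s: 5.75
tcp_pos: [0.4914, 0.2235, 0.1781]
orientation: [-89.8, 60.2, 14.0]
contact_force: [0.1, 0.2, -1.1]
width: 0.409
```

```bash
python3 - <<'E'
from h import *
s=sense(); print(s["time_s"],s["tcp_pos"],s["width"],s["joint_pos"].round(1)); C=cam("wrist",s); im=cv2.cvtColor(optics.read_camera("wrist"),cv2.COLOR_RGB2BGR); cv2.imwrite("pics/w3.png",im)
c=np.array([.6085,.2112,.058]); D=Rcart(13.9,30)
R0=Ro.from_euler("xyz",s["orientation"],degrees=True).as_matrix()
print("TCP in deck",(D.T@(s["tcp_pos"]-c)).round(4),"rot err deg",np.degrees(Ro.from_matrix(D.T@R0@M.T).as_rotvec()).round(2))
for b in(.04,-.04):
  for x in(-.05,.05):
    for y in(-.023,.023): print(b,x,y,proj(C,c+D@[x,b+y,.009]).round(1))
E
```

```text
5.75 [0.49136317 0.22348998 0.17814008] 0.40949117215830233 [ 11.4   9.9 110.4   2.6  29.9 -94.4]
TCP in deck [-0.0358  0.0401  0.1594] rot err deg [ 0.05  0.16 -0.08]
0.04 -0.05 -0.023 [226.6 163. ]
0.04 -0.05 0.023 [275.7 162.9]
0.04 0.05 -0.023 [228.8 259.1]
0.04 0.05 0.023 [273.8 259. ]
-0.04 -0.05 -0.023 [141.1 163.1]
-0.04 -0.05 0.023 [190.2 163. ]
-0.04 0.05 -0.023 [150.7 259.3]
-0.04 0.05 0.023 [195.6 259.2]
```

View pics/w3.png

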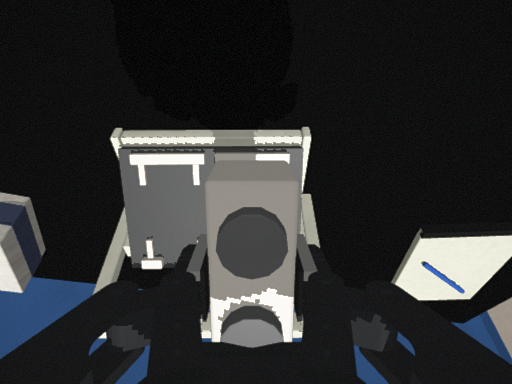

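The ramp is in view. The right bay's lip is at rows 154–164, columns 130–204, with guides near columns 142 and 196. The stop on its left side is at (152,264). I'll measure these to correct the bay position.

```bash
python3 - <<'E'
from h import *
s=sense(); C=cam("wrist",s); im=cv2.imread("pics/w3.png"); V=cv2.cvtColor(im,cv2.COLOR_BGR2HSV)[...,2]
print(V[150:170,167].tolist())
for r_ in(158,160,175,180): print(r_,V[r_,118:310].tolist())
print("stop col152",V[240:275,151].tolist(), "row265",V[265,135:175].tolist())
E
```

```text
[59, 50, 69, 131, 224, 255, 252, 251, 252, 252, 252, 252, 253, 255, 200, 113, 101, 106, 106, 105]
158 [105, 100, 100, 97, 99, 99, 98, 100, 98, 98, 100, 169, 255, 253, 251, 251, 251, 251, 251, 251, 251, 251, 251, 251, 251, 251, 251, 251, 251, 251, 252, 251, 251, 251, 252, 251, 251, 251, 251, 252, 251, 252, 252, 252, 252, 252, 252, 252, 252, 252, 252, 252, 252, 252, 252, 252, 252, 252, 252, 252, 252, 252, 252, 252, 252, 252, 252, 252, 252, 252, 252, 252, 252, 252, 252, 252, 252, 252, 252, 252, 252, 252, 252, 253, 254, 253, 142, 110, 113, 111, 110, 110, 111, 112, 112, 105, 76, 145, 153, 152, 150, 153, 153, 150, 151, 149, 150, 152, 153, 152, 150, 150, 151, 152, 151, 152, 152, 150, 152, 152, 151, 149, 152, 151, 150, 149, 151, 151, 153, 152, 151, 152, 150, 152, 151, 149, 148, 185, 255, 255, 254, 254, 254, 254, 254, 254, 254, 254, 254, 254, 254, 254, 254, 254, 254, 254, 254, 254, 254, 254, 254, 254, 254, 254, 254, 254, 254, 254, 253, 254, 255, 222, 129, 122, 123, 124, 123, 123, 122, 123, 123, 125, 124, 119, 148, 250, 249, 248, 251, 246, 87, 10]
160 [50, 90, 99, 99, 100, 96, 98, 100, 98, 98,
[... 2475 characters left out ...]
2, 133, 133, 132, 133, 133, 134, 131, 133, 135, 132, 131, 133, 133, 131, 131, 131, 132, 132, 131, 132, 131, 133, 132, 133, 132, 133, 133, 132, 131, 133, 132, 134, 132, 131, 132, 133, 132, 132, 133, 132, 133, 132, 134, 133, 133, 132, 133, 133, 134, 134, 131, 128, 126, 122, 121, 120, 119, 134, 225, 246, 126, 27, 17, 13, 16, 14]
stop col152 [155, 240, 246, 247, 251, 250, 253, 253, 255, 255, 255, 254, 254, 253, 253, 253, 255, 255, 174, 125, 177, 255, 252, 251, 251, 251, 252, 254, 229, 84, 17, 14, 15, 18, 14] row265 [48, 50, 50, 48, 47, 49, 134, 255, 253, 251, 251, 251, 251, 251, 251, 251, 251, 251, 251, 251, 251, 251, 251, 251, 252, 253, 248, 143, 102, 56, 49, 48, 47, 49, 49, 48, 49, 49, 49, 48]
```

```bash
cat >> h.py <<'E'
D=Rcart(13.9,30); c0=np.array([.6085,.2112,.058])+D@[.0008,.0015,0]
def indeck(s=None):
    s=s or sense(); R0=Ro.from_euler("xyz",s["orientation"],degrees=True).as_matrix()
    print("t",s["time_s"],"TCP in deck",(D.T@(s["tcp_pos"]-c0)).round(4),"rot deg",np.degrees(Ro.from_matrix(D.T@R0@M.T).as_rotvec()).round(2),"F",s["contact_force"].round(1),"w",s["width"].round(3))
E
python3 - <<'E'
from h import *
indeck(); go(c0+D@[-.006,.04,.045],D@M,4)
E
```

```text
Traceback (most recent call last):
  File "h.py", line 36, in indeck
    print("t",s["time_s"],"TCP in deck",(D.T@(s["tcp_pos"]-c0)).round(4),"rot deg",np.degrees(Ro.from_matrix(D.T@R0@M.T).as_rotvec()).round(2),"F",s["contact_force"].round(1),"w",s["width"].round(3))
                                                                                                                                                                                   ^^^^^^^^^^^^^^^^
AttributeError: 'float' object has no attribute 'round'
```

```bash
sed -i 's/s\["width"\].round(3)/round(s["width"],3)/' h.py
python3 - <<'E'
from h import *
indeck(); go(c0+D@[-.006,.04,.045],D@M,4)
E
```

```text
t 5.8 TCP in deck [-0.0362  0.0382  0.1595] rot deg [ 0.03  0.13 -0.11] F [ 0.2 -0.3 -1.5] w 0.411
N 4 row [0.0286, -0.0076, 0.0005, -0.0005, 0.0001, -0.0006] total deg 0.2
```

>>> {"name": "send_rows", "arguments": {
  "increments": [
    [[0.0286,-0.0076,0.0005,0,0,0,1],[0.0286,-0.0076,0.0005,0,0,0,1],[0.0286,-0.0076,0.0005,0,0,0,1],[0.0286,-0.0076,0.0005,0,0,0,1],[0,0,0,0,0,0,1],[0,0,0,0,0,0,1]]
  ]
}}

```text
time_s: 6.55
tcp_pos: [0.5719, 0.2453, 0.0953]
orientation: [-89.8, 60.1, 14.0]
contact_force: [0.1, -0.7, -1.1]
width: 0.414
```

```bash
python3 - <<'E'
from h import *
indeck(); go(c0+D@[-.001,.04,.018],D@M,2)
im=cv2.cvtColor(optics.read_camera("side"),cv2.COLOR_RGB2BGR); im2=cv2.cvtColor(optics.read_camera("wrist"),cv2.COLOR_RGB2BGR)
a=cv2.resize(im[70:190,190:310],(480,480),interpolation=cv2.INTER_CUBIC)
b=im2[100:340,100:420][:, :320]; b=cv2.copyMakeBorder(b,0,240,0,0,cv2.BORDER_CONSTANT)
cv2.imwrite("pics/c4.png",np.hstack([a,b]))
E
```

```text
t 6.55 TCP in deck [-0.0058  0.0404  0.046 ] rot deg [ 0.04  0.07 -0.08] F [ 0.1 -0.7 -1.1] w 0.414
N 2 row [0.014, -0.0024, -0.0002, -0.0007, 0.0004, -0.0006] total deg 0.1
```

View pics/c4.png

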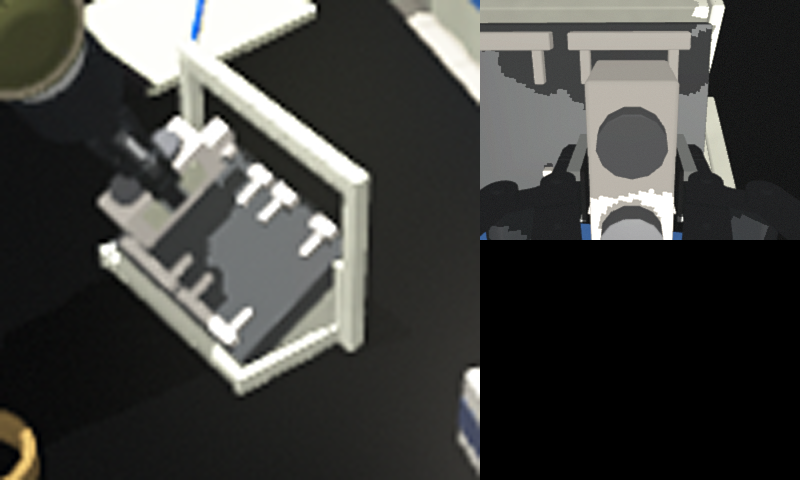

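The cartridge is hovering square over the left bay. The lip centre at crop column 630 against the tool's 631.5 is about 1 mm across, well inside the clearance. I'll lower it.

>>> {"name": "send_rows", "arguments": {
  "increments": [
    [[0.007,-0.003,-0.0005,0,0,0,1],[0.009,-0.002,-0.0005,0,0,0,1],[0.009,0,-0.0002,0,0,0,1],[0,0,0,0,0,0,1],[0,0,0,0,0,0,1]]
  ]
}}

```text
time_s: 7.28
tcp_pos: [0.5885, 0.2488, 0.0755]
orientation: [-89.8, 60.1, 14.0]
contact_force: [-0.9, -1.1, -1.4]
width: 0.415
```

>>> {"name": "send_rows", "arguments": {
  "increments": [
    [[0.003,0,0,0,0,0,1],[0.002,0,0,0,0,0,1],[0,0,0,0,0,0,1],[0,0,0,0,0,0,1]]
  ]
}}

```text
time_s: 7.78
tcp_pos: [0.591, 0.2494, 0.0714]
orientation: [-89.8, 60.1, 14.0]
contact_force: [0.4, -0.5, -1.8]
width: 0.408
```

```bash
python3 - <<'E'
from h import *
indeck()
E
```

```text
t 7.775 TCP in deck [-0.0009  0.0398  0.0155] rot deg [ 0.07  0.07 -0.04] F [ 0.4 -0.5 -1.8] w 0.408
```

>>> {"name": "send_rows", "arguments": {
  "increments": [
    [[0.001,0,0,0,0,0,1],[0.0007,0,0,0,0,0,1],[0,0,0,0,0,0,1],[0,0,0,0,0,0,1]]
  ]
}}

```text
time_s: 8.28
tcp_pos: [0.5918, 0.2496, 0.0698]
orientation: [-89.8, 60.1, 14.0]
contact_force: [0.1, 0.0, -1.3]
width: 0.412
```

```bash
python3 - <<'E'
from h import *
indeck()
E
```

```text
t 8.275 TCP in deck [-0.001   0.0398  0.0137] rot deg [ 0.07  0.08 -0.04] F [ 0.1  0.  -1.3] w 0.412
```

>>> {"name": "send_rows", "arguments": {
  "increments": [
    [[0.001,0,0,0,0,0,1],[0,0,0,0,0,0,1],[0,0,0,0,0,0,1]]
  ]
}}

```text
time_s: 8.65
tcp_pos: [0.592, 0.2497, 0.0693]
orientation: [-89.8, 60.1, 14.0]
contact_force: [-6.9, -2.8, 4.2]
width: 0.413
```

>>> {"name": "send_rows", "arguments": {
  "increments": [
    [[0.001,0,0,0,0,0,1],[0,0,0,0,0,0,1],[0,0,0,0,0,0,1]]
  ]
}}

```text
time_s: 9.02
tcp_pos: [0.5921, 0.2497, 0.0693]
orientation: [-89.9, 60.1, 14.0]
contact_force: [-19.0, -8.4, 17.6]
width: 0.416
```

Contact is made with the force square to the deck. I'll ease the press and open part way.

>>> {"name": "send_rows", "arguments": {
  "increments": [
    [[-0.0012,0,0,0,0,0,1],[0,0,0,0,0,0,1],[0,0,0,0,0,0,0.1],[0,0,0,0,0,0,0],[0,0,0,0,0,0,-0.2],[0,0,0,0,0,0,-0.4],[0,0,0,0,0,0,-0.4]]
  ]
}}

```text
time_s: 9.9
tcp_pos: [0.5922, 0.2497, 0.0691]
orientation: [-89.8, 60.1, 14.0]
contact_force: [-0.1, 1.0, 0.5]
width: 0.704
```

>>> {"name": "send_rows", "arguments": {
  "increments": [
    [[-0.01,0,0,0,0,0,-0.4],[-0.03,0,0,0,0,0,-0.4],[-0.04,0,0,0,0,0,-0.4],[-0.04,0.01,0,0,0,0,-0.4],[-0.04,0.02,0,0,0,0,-0.4],[0,0,0,0,0,0,-0.4]]
  ]
}}

```text
time_s: 10.65
tcp_pos: [0.4885, 0.2241, 0.1954]
orientation: [-89.9, 59.8, 14.0]
contact_force: [0.3, -0.5, 0.1]
width: 0.698
```

```bash
python3 - <<'E'
from h import *
s=sense();indeck(s); C=cam("wrist",s); im=cv2.cvtColor(optics.read_camera("wrist"),cv2.COLOR_RGB2BGR); cv2.imwrite("pics/w5.png",im)
for p in((-.022,.04,.051),(.022,.04,.051),(-.05,.04,.009),(-.05,-.04,.009)): print(p,proj(C,c0+D@p).round(1))
R=Rcart(-3)@M; go([.5105,-.2877,.2],R)
E
```

```text
t 10.65 TCP in deck [-0.0303  0.0399  0.1757] rot deg [ 0.07 -0.15 -0.01] F [ 0.3 -0.5  0.1] w 0.698
(-0.022, 0.04, 0.051) [251.4 193.1]
(0.022, 0.04, 0.051) [251.4 239. ]
(-0.05, 0.04, 0.009) [251.3 153.2]
(-0.05, -0.04, 0.009) [169.5 153.3]
N 12 row [-0.0018, 0.0024, -0.0427, 0.024, 0.0066, 0.0434] total deg 34.4
```

View pics/w5.png

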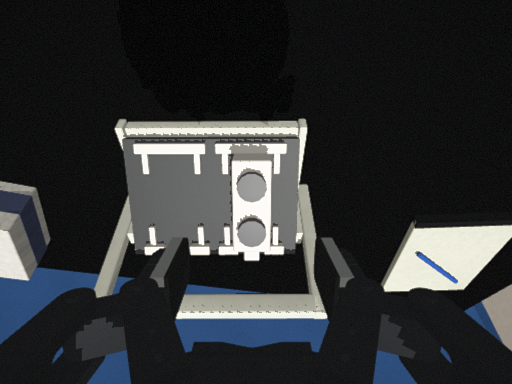

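Cartridge A lies flat in the left bay. Its nose is in the notch at (253,255), its caps are at (251,185) and (251,232), and it has settled against the lip. Next is cartridge B.

>>> {"name": "send_rows", "arguments": {
  "increments": [
    [[-0.0018,0.0024,-0.0427,0.024,0.0066,0.0434,-0.4],[-0.0018,0.0024,-0.0427,0.024,0.0066,0.0434,-0.4],[-0.0018,0.0024,-0.0427,0.024,0.0066,0.0434,-0.4],[-0.0018,0.0024,-0.0427,0.024,0.0066,0.0434,-0.4],[-0.0018,0.0024,-0.0427,0.024,0.0066,0.0434,-1],[-0.0018,0.0024,-0.0427,0.024,0.0066,0.0434,-1],[-0.0018,0.0024,-0.0427,0.024,0.0066,0.0434,-1],[-0.0018,0.0024,-0.0427,0.024,0.0066,0.0434,-1],[-0.0018,0.0024,-0.0427,0.024,0.0066,0.0434,-1],[-0.0018,0.0024,-0.0427,0.024,0.0066,0.0434,-1]]
  ]
}}

```text
time_s: 11.95
tcp_pos: [0.5177, -0.2038, 0.1951]
orientation: [-82.6, 85.2, 7.0]
contact_force: [-0.6, 0.3, -0.5]
width: 0.998
```

>>> {"name": "send_rows", "arguments": {
  "increments": [
    [[-0.0018,0.0024,-0.0427,0.024,0.0066,0.0434,-1],[-0.0018,0.0024,-0.0427,0.024,0.0066,0.0434,-1],[0,0,0,0,0,0,-1],[0,0,0,0,0,0,-1]]
  ]
}}

```text
time_s: 12.45
tcp_pos: [0.5112, -0.287, 0.1978]
orientation: [90.5, 89.8, 177.5]
contact_force: [0.4, 0.8, 0.3]
width: 1.002
```

```bash
python3 - <<'E'
from h import *
s=sense(); C=cam("wrist",s); print(s["time_s"],s["tcp_pos"],s["orientation"]); im=cv2.cvtColor(optics.read_camera("wrist"),cv2.COLOR_RGB2BGR); cv2.imwrite("pics/w6.png",im)
print(proj(C,[.5105,-.2877,.051]))
p=caps(C,im,(225,120,285,225))
p=sorted(p,key=lambda q:q[0]); d=p[-1]-p[0]; c=(p[0]+p[-1])/2; yaw=np.degrees(np.arctan2(d[1],d[0])); print(c,np.linalg.norm(d),yaw)
go([c[0],c[1],.012],Rcart(yaw)@M,5)
E
```

```text
12.45 [ 0.51121871 -0.28696339  0.19778742] [ 90.51784206  89.81690636 177.50829269]
[250.76865894 178.04524245]
[ 26  27 581] [250.4 202. ] [ 0.534  -0.2893  0.051 ]
[ 0.53403415 -0.28930328  0.051     ] 0.0 0.0
N 5 row [0.0372, -0.0046, -0.0004, -0.0104, -0.0, -0.0006] total deg 3.0
```

View pics/w6.png

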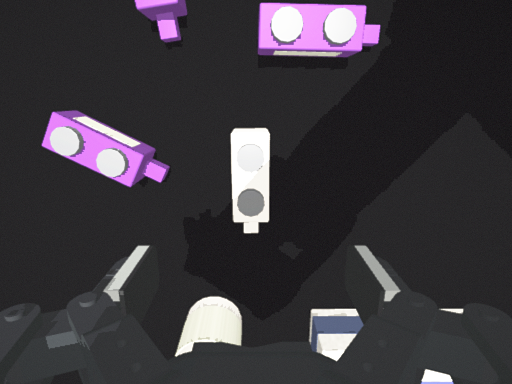

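Cartridge B is centred at about (250.5,178), nose down in the image, with its lit cap at (250,157) and shaded cap at (250.4,202). The jar at (215,330) is clear.

```bash
python3 - <<'E'
from h import *
s=sense(); C=cam("wrist",s); im=cv2.imread("pics/w6.png"); V=cv2.cvtColor(im,cv2.COLOR_BGR2HSV)[...,2]
print(V[158,230:272].tolist()); print(V[138:178,250].tolist())
a=plane(C,(250.2,157.3),.051); b=plane(C,(250.4,202),.051); d=b-a; yaw=np.degrees(np.arctan2(d[1],d[0])); c=(a+b)/2; print(a,b,np.linalg.norm(d),yaw,c)
go([c[0],c[1],.012],Rcart(yaw)@M,5)
E
```

```text
[62, 233, 255, 255, 255, 255, 255, 244, 243, 242, 243, 242, 243, 243, 242, 242, 243, 242, 243, 242, 242, 243, 242, 243, 242, 243, 242, 242, 242, 242, 242, 242, 241, 241, 254, 255, 255, 255, 255, 205, 37, 28]
[255, 255, 255, 255, 255, 255, 225, 247, 247, 247, 246, 246, 245, 246, 245, 244, 244, 243, 243, 243, 242, 243, 242, 242, 241, 241, 241, 241, 241, 240, 240, 239, 239, 242, 255, 255, 255, 255, 255, 255]
[ 0.49102901 -0.28687842  0.051     ] [ 0.534264   -0.28896134  0.051     ] 0.043285140631930855 -2.7581900672907476 [ 0.51264651 -0.28791988  0.051     ]
N 5 row [0.0372, -0.0004, -0.0002, -0.0008, -0.0001, -0.0006] total deg 0.3
```

>>> {"name": "send_rows", "arguments": {
  "increments": [
    [[0.0372,-0.0004,-0.0002,-0.0008,0,-0.0006,-1],[0.0372,-0.0004,-0.0002,-0.0008,0,-0.0006,-1],[0.0372,-0.0004,-0.0002,-0.0008,0,-0.0006,-1],[0.0372,-0.0004,-0.0002,-0.0008,0,-0.0006,-1],[0.0372,-0.0004,-0.0002,-0.0008,0,-0.0006,-1],[0,0,0,0,0,0,-1],[0,0,0,0,0,0,1],[0,0,0,0,0,0,1],[0,0,0,0,0,0,1],[0,0,0,0,0,0,1]]
  ],
  "grip_force": 50
}}

```text
time_s: 13.75
tcp_pos: [0.5134, -0.289, 0.0141]
orientation: [-136.3, 89.8, -49.1]
contact_force: [0.0, 0.5, 6.1]
width: 0.412
```

>>> {"name": "send_rows", "arguments": {
  "increments": [
    [[0,0,0,0,0,0,1],[0,0,0,0,0,0,1],[-0.02,0,0,0,0,0,1],[-0.04,0,0,0,0,0,1],[-0.04,0,0,0,0,0,1],[-0.04,0,0,0,0,0,1],[-0.04,0,0,0,0,0,1],[0,0,0,0,0,0,1]]
  ]
}}

```text
time_s: 14.75
tcp_pos: [0.5136, -0.2891, 0.196]
orientation: [-132.3, 89.6, -45.1]
contact_force: [-0.4, 0.5, -1.9]
width: 0.412
```

```bash
python3 - <<'E'
from h import *
s=sense(); print(s["time_s"],s["tcp_pos"]); im=cv2.cvtColor(optics.read_camera("wrist"),cv2.COLOR_RGB2BGR); cv2.imwrite("pics/w7.png",im); C=cam("wrist",s); R0=Ro.from_euler("xyz",s["orientation"],degrees=True).as_matrix()
for h in(.010,.012,.014): print(h,proj(C,s["tcp_pos"]+R0@np.array([-(.051-h),.022,0])))
V=cv2.cvtColor(im,cv2.COLOR_BGR2HSV)[...,2]; print(V[195:300,251].tolist()); print(V[242,200:305].tolist())
go(c0+D@[-.035,-.04,.16],D@M)
E
```

```text
14.75 [ 0.51359688 -0.28908706  0.19603043]
0.01 [252.12159717 247.84381576]
0.012 [252.10737436 245.30787433]
0.014 [252.09362255 242.85591223]
[242, 242, 242, 243, 242, 242, 244, 245, 196, 118, 106, 108, 109, 110, 108, 111, 132, 134, 129, 128, 126, 127, 129, 129, 128, 129, 129, 127, 128, 129, 128, 130, 127, 128, 128, 125, 127, 128, 127, 127, 125, 128, 126, 127, 128, 127, 127, 126, 127, 127, 127, 125, 127, 126, 127, 126, 126, 127, 126, 127, 126, 127, 126, 125, 128, 125, 126, 125, 125, 127, 127, 126, 126, 125, 127, 125, 127, 126, 127, 123, 132, 229, 242, 242, 242, 242, 242, 243, 242, 242, 242, 242, 243, 242, 242, 242, 242, 242, 243, 242, 242, 242, 243, 242, 241]
[159, 158, 156, 157, 159, 158, 167, 225, 236, 238, 241, 242, 243, 242, 244, 243, 137, 123, 127, 126, 127, 125, 127, 126, 127, 128, 128, 125, 126, 128, 127, 128, 129, 126, 125, 127, 127, 126, 126, 127, 126, 126, 126, 127, 126, 128, 127, 127, 127, 125, 126, 126, 125, 124, 128, 125, 127, 125, 127, 127, 126, 128, 128, 125, 127, 126, 128, 127, 127, 126, 127, 125, 125, 127, 126, 128, 128, 127, 127, 127, 127, 125, 126, 125, 129, 126, 128, 174, 244, 245, 242, 243, 243, 240, 239, 236, 202, 160, 158, 157, 158, 159, 161, 158, 158]
N 10 row [0.0027, -0.0029, 0.0436, -0.0284, -0.0079, -0.0518] total deg 34.1
```

The grip matches the first one (cap centre about (251.5,243.5), height 14 mm). I'll carry it to the right bay.

>>> {"name": "send_rows", "arguments": {
  "increments": [
    [[0.0027,-0.0029,0.0436,-0.0284,-0.0079,-0.0518,1],[0.0027,-0.0029,0.0436,-0.0284,-0.0079,-0.0518,1],[0.0027,-0.0029,0.0436,-0.0284,-0.0079,-0.0518,1],[0.0027,-0.0029,0.0436,-0.0284,-0.0079,-0.0518,1],[0.0027,-0.0029,0.0436,-0.0284,-0.0079,-0.0518,1],[0.0027,-0.0029,0.0436,-0.0284,-0.0079,-0.0518,1],[0.0027,-0.0029,0.0436,-0.0284,-0.0079,-0.0518,1],[0.0027,-0.0029,0.0436,-0.0284,-0.0079,-0.0518,1],[0.0027,-0.0029,0.0436,-0.0284,-0.0079,-0.0518,1],[0.0027,-0.0029,0.0436,-0.0284,-0.0079,-0.0518,1]]
  ]
}}

```text
time_s: 16.05
tcp_pos: [0.5097, 0.1491, 0.1776]
orientation: [-89.7, 60.1, 14.2]
contact_force: [0.8, 0.3, -1.3]
width: 0.414
```

>>> {"name": "send_rows", "arguments": {
  "increments": [
    [[0,0,0,0,0,0,1],[0,0,0,0,0,0,1]]
  ]
}}

```text
time_s: 16.3
tcp_pos: [0.5105, 0.1475, 0.1782]
orientation: [-89.8, 60.2, 14.1]
contact_force: [-0.0, -0.2, -1.8]
width: 0.412
```

```bash
python3 - <<'E'
from h import *
indeck(); go(c0+D@[-.005,-.0405,.045],D@M,4)
E
```

```text
t 16.3 TCP in deck [-0.0363 -0.0398  0.1593] rot deg [ 0.1   0.17 -0.05] F [-0.  -0.2 -1.8] w 0.412
N 4 row [0.0286, -0.0079, -0.0002, -0.0002, 0.0004, -0.0008] total deg 0.2
```

>>> {"name": "send_rows", "arguments": {
  "increments": [
    [[0.0286,-0.0079,-0.0002,0,0,-0.0008,1],[0.0286,-0.0079,-0.0002,0,0,-0.0008,1],[0.0286,-0.0079,-0.0002,0,0,-0.0008,1],[0.0286,-0.0079,-0.0002,0,0,-0.0008,1],[0,0,0,0,0,0,1],[0,0,0,0,0,0,1]]
  ]
}}

```text
time_s: 17.05
tcp_pos: [0.5929, 0.1667, 0.096]
orientation: [-89.8, 59.9, 14.0]
contact_force: [-0.5, -0.2, -2.2]
width: 0.411
```

```bash
python3 - <<'E'
from h import *
s=sense(); C=cam("wrist",s); indeck(s); im=cv2.cvtColor(optics.read_camera("wrist"),cv2.COLOR_RGB2BGR); cv2.imwrite("pics/w8.png",im[60:340,60:460])
print(proj(C,c0+D@[-.05,-.04,.009]),proj(C,c0+D@[-.05,.04,.009]))
E
```

```text
t 17.05 TCP in deck [-0.0041 -0.0409  0.0458] rot deg [ 0.06 -0.1  -0.09] F [-0.5 -0.2 -2.2] w 0.411
[252.97052469 146.63307861] [394.51875788 146.38239829]
```

View pics/w8.png

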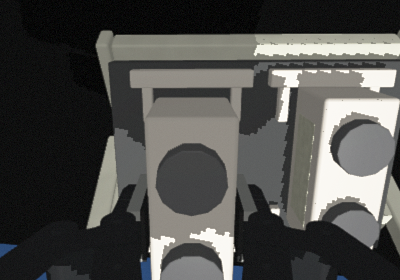

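The tool is centred on the right bay: lip centre at crop column 191.5, cartridge centre 191.5. The right finger is well clear of cartridge A. I'll lower it.

>>> {"name": "send_rows", "arguments": {
  "increments": [
    [[0.01,-0.002,0,0,0.001,0,1],[0.01,-0.0005,0,0,0,0,1],[0.008,0,0,0,0,0,1],[0.003,0,0,0,0,0,1],[0,0,0,0,0,0,1],[0,0,0,0,0,0,1]]
  ]
}}

```text
time_s: 17.85
tcp_pos: [0.6103, 0.1718, 0.0704]
orientation: [-89.9, 59.9, 14.0]
contact_force: [0.8, -0.5, -1.8]
width: 0.417
```

>>> {"name": "send_rows", "arguments": {
  "increments": [
    [[0.001,0,0,0,0,0,1],[0,0,0,0,0,0,1],[0,0,0,0,0,0,1]]
  ]
}}

```text
time_s: 18.23
tcp_pos: [0.6108, 0.1719, 0.0694]
orientation: [-89.9, 59.9, 14.0]
contact_force: [0.9, 0.5, -2.7]
width: 0.404
```

```bash
python3 - <<'E'
from h import *
indeck()
E
```

```text
t 18.225 TCP in deck [-0.0014 -0.0402  0.0135] rot deg [ 0.03 -0.12 -0.04] F [ 0.9  0.5 -2.7] w 0.404
```

>>> {"name": "send_rows", "arguments": {
  "increments": [
    [[0.001,0,0,0,0,0,1],[0,0,0,0,0,0,1],[0,0,0,0,0,0,1]]
  ]
}}

```text
time_s: 18.6
tcp_pos: [0.611, 0.172, 0.069]
orientation: [-89.9, 59.9, 14.0]
contact_force: [-8.2, -1.2, 6.4]
width: 0.409
```

>>> {"name": "send_rows", "arguments": {
  "increments": [
    [[0.0005,0,0,0,0,0,1],[0,0,0,0,0,0,1],[0,0,0,0,0,0,1]]
  ]
}}

```text
time_s: 18.98
tcp_pos: [0.6111, 0.172, 0.069]
orientation: [-89.9, 59.9, 14.0]
contact_force: [-15.2, -4.6, 13.5]
width: 0.413
```

The cartridge is in contact and seated. I'll ease the press, open part way and back out.

>>> {"name": "send_rows", "arguments": {
  "increments": [
    [[-0.0008,0,0,0,0,0,1],[0,0,0,0,0,0,1],[0,0,0,0,0,0,0.1],[0,0,0,0,0,0,0],[0,0,0,0,0,0,-0.2],[0,0,0,0,0,0,-0.4],[0,0,0,0,0,0,-0.4]]
  ]
}}

```text
time_s: 19.85
tcp_pos: [0.6111, 0.172, 0.0687]
orientation: [-89.9, 59.9, 14.0]
contact_force: [-0.4, -0.6, 0.4]
width: 0.696
```

>>> {"name": "send_rows", "arguments": {
  "increments": [
    [[-0.01,0,0,0,0,0,-0.4],[-0.03,0,0,0,0,0,-0.4],[-0.04,0,0,0,0,0,-0.4],[-0.04,0.01,0,0,0,0,-0.4],[-0.04,0.02,0,0,0,0,-0.4],[0,0,0,0,0,0,-0.4]]
  ]
}}

```text
time_s: 20.6
tcp_pos: [0.5071, 0.1462, 0.1945]
orientation: [-90.0, 59.7, 13.9]
contact_force: [0.0, 0.6, -0.4]
width: 0.699
```

```bash
python3 - <<'E'
from h import *
s=sense();indeck(s); C=cam("wrist",s); im=cv2.cvtColor(optics.read_camera("wrist"),cv2.COLOR_RGB2BGR); sd=cv2.cvtColor(optics.read_camera("side"),cv2.COLOR_RGB2BGR)
for b in(.04,-.04):
  for p in((-.027,b,.051),(.017,b,.051)): print(p,proj(C,c0+D@p).round(1))
a=im[100:300,90:350]; b=sd[70:300,190:400]
cv2.imwrite("pics/c9.png",np.hstack([cv2.resize(a,(420,323)),cv2.resize(b,(295,323))]))
V=cv2.cvtColor(im,cv2.COLOR_BGR2HSV)[...,2]; E=cv2.HoughCircles(cv2.medianBlur(V[140:290,140:300],3),cv2.HOUGH_GRADIENT,1,20,param1=80,param2=12,minRadius=11,maxRadius=18)
print(E[0]+[140,140,0] if E is not None else None)
E
```

```text
t 20.6 TCP in deck [-0.0313 -0.0402  0.1752] rot deg [-0.02 -0.34 -0.02] F [ 0.   0.6 -0.4] w 0.699
(-0.027, 0.04, 0.051) [343.4 188.4]
(0.017, 0.04, 0.051) [339.4 234.6]
(-0.027, -0.04, 0.051) [251.7 188.4]
(0.017, -0.04, 0.051) [251.7 234.7]
[[251.5        188.5         14.10000038]
 [251.5        233.5         14.10000038]]
```

View pics/c9.png

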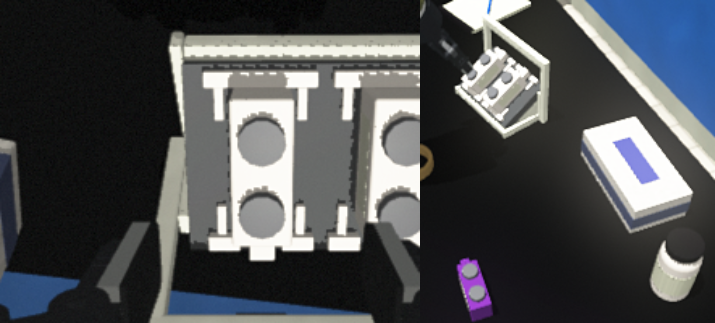

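Both cartridges are seated with their noses in the notches. B's caps at (251.5,188.5) and (251.5,233.5) match the pose lying on the lip, about 5 mm below centre, to 1 px. A's cap sits on the same row. The glove box, jar and tape roll are undisturbed, and the gripper is clear with no force on it.

```bash
python3 -c "
from rig import order; print(order.finish_job())"
```

```text
the job is handed in; nothing more can be done
None
```

I loaded both white cartridges into the ramp, one in each bay, and handed the job in at about 20.6 s of robot time. I gripped each across its sides and lowered it square to the deck. I let go only after the force reading showed it touching the deck, then backed out along the same line.

- **Seating:** in the last pictures both lie flat with caps outward and nose tabs up the slope in the notches. Each has slid down against its lip, about 5 mm below the bay's centre, inside the 12 mm allowed.
- **Position across the bay:** the right cartridge was within about 1 mm of centre. The left one was in line to within about 1–2 mm.
- **Robot and bystanders:** the gripper was clear and read no force. In the last picture the glove box and jar stood in place, and the part of the tape roll in view looked unmoved. I judged all three by eye and did not measure them.
- **Disagreement:** my first look at the left cartridge put it about 7 mm down the slope, more than the 5 mm the lip allows. In the last picture its cap was level with the right cartridge's, so I took the 7 mm as camera error. Its lower cap was partly hidden there.

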